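# Press the unsealed tube strip shut

### The job

In the cooling block one of the capped tube strips has not been sealed: its blue caps still stand a few millimetres proud of the tubes. Take the hand roller from its stand and use its wheel, not the fingers, to press every cap of that strip fully home, firmly but with less than 25 N so that no tube cracks. Keep off the strips that are already sealed and off the open one, leave the bottles and the pen where they are, and stand the roller upright back in its stand.

Things in the scene. Friction and masses are not known exactly. Their poses are not given: they have to be found in the camera images.
- block: dark grey 96-well cooling block with a blue plastic foot, 89 x 131 x 36 mm, fixed to the table; origin at the centre of its underside, z up; four tube strips sit in it, each running along the block's x, 27 mm apart along its y
- strip_1: capped strip of eight small tubes, along its x at 9 mm pitch (-31.5 to +31.5 mm), wedged firmly in the block's tapered wells, 0 to 5 mm high at its -x end and up to 4 mm higher still at its +x end; origin at the middle of the row on the block's top face. Bedded right down, its rims would stand 3 mm and the tops of seated caps 5.2 mm above the origin. Blue caps, 7.8 mm wide, in four stiff pairs
- strip_2: capped strip of eight small tubes, along its x at 9 mm pitch (-31.5 to +31.5 mm), wedged firmly in the block's tapered wells, 0 to 5 mm high at its -x end and up to 4 mm higher still at its +x end; origin at the middle of the row on the block's top face. Bedded right down, its rims would stand 3 mm and the tops of seated caps 5.2 mm above the origin. Blue caps, 7.8 mm wide, in four stiff pairs
- strip_3: capped strip of eight small tubes, along its x at 9 mm pitch (-31.5 to +31.5 mm), wedged firmly in the block's tapered wells, 0 to 5 mm high at its -x end and up to 4 mm higher still at its +x end; origin at the middle of the row on the block's top face. Bedded right down, its rims would stand 3 mm and the tops of seated caps 5.2 mm above the origin. Blue caps, 7.8 mm wide, in four stiff pairs
- strip_4: strip of eight tubes like the others, but still open, without caps: rims 3 mm above its origin, which is the middle of the row on the block's top face
- caps_1a (a joint): how far the first pair of caps of strip_1 (at strip x = -27 mm) stands up, m: 0 = fully home on the rims, 0.0045 = only just started; it moves stiffly and stays where it is left
- caps_1b (a joint): how far the second pair of caps of strip_1 (at strip x = -9 mm) stands up, m: 0 = fully home on the rims, 0.0045 = only just started; it moves stiffly and stays where it is left
- caps_1c (a joint): how far the third pair of caps of strip_1 (at strip x = 9 mm) stands up, m: 0 = fully home on the rims, 0.0045 = only just started; it moves stiffly and stays where it is left
- caps_1d (a joint): how far the fourth pair of caps of strip_1 (at strip x = 27 mm) stands up, m: 0 = fully home on the rims, 0.0045 = only just started; it moves stiffly and stays where it is left
- caps_2a (a joint): how far the first pair of caps of strip_2 (at strip x = -27 mm) stands up, m: 0 = fully home on the rims, 0.0045 = only just started; it moves stiffly and stays where it is left
- caps_2b (a joint): how far the second pair of caps of strip_2 (at strip x = -9 mm) stands up, m: 0 = fully home on the rims, 0.0045 = only just started; it moves stiffly and stays where it is left
- caps_2c (a joint): how far the third pair of caps of strip_2 (at strip x = 9 mm) stands up, m: 0 = fully home on the rims, 0.0045 = only just started; it moves stiffly and stays where it is left
- caps_2d (a joint): how far the fourth pair of caps of strip_2 (at strip x = 27 mm) stands up, m: 0 = fully home on the rims, 0.0045 = only just started; it moves stiffly and stays where it is left
- caps_3a (a joint): how far the first pair of caps of strip_3 (at strip x = -27 mm) stands up, m: 0 = fully home on the rims, 0.0045 = only just started; it moves stiffly and stays where it is left
- caps_3b (a joint): how far the second pair of caps of strip_3 (at strip x = -9 mm) stands up, m: 0 = fully home on the rims, 0.0045 = only just started; it moves stiffly and stays where it is left
- caps_3c (a joint): how far the third pair of caps of strip_3 (at strip x = 9 mm) stands up, m: 0 = fully home on the rims, 0.0045 = only just started; it moves stiffly and stays where it is left
- caps_3d (a joint): how far the fourth pair of caps of strip_3 (at strip x = 27 mm) stands up, m: 0 = fully home on the rims, 0.0045 = only just started; it moves stiffly and stays where it is left
- roller: hand roller for pressing caps, 124 mm tall, 0.12 kg: below, a pale wheel of 32 mm diameter, 8 mm wide, turning about the roller's y between steel guards, 18 mm wide over all, that end 1.5 mm short of the wheel's bottom; above, a flat-sided teal handle 22 mm (x) by 26 mm (y), from 60 to 124 mm. Origin at the wheel's lowest point, z up the handle; it rolls along its x
- stand: white bench stand of the roller on a black foot, 78 x 70 x 34 mm, fixed to the table; origin at the centre of its underside. In its top a slot 38 mm (x) by 23.5 mm (y) with bevelled lips, its floor 6 mm above the table, in which the roller stands wheel down
- dropper: small dropper bottle with a red cap, 24 x 24 x 67 mm, bystander; origin at the centre of its underside
- pen: black marker pen lying down, 17 x 140 x 16 mm, bystander; origin at the centre of its underside
Not all that is in view belongs to the job. Leave any green or pink look-alike of the roller alone.

How it is judged:
On the way, in this order (a step that is already met when the one before it is completed fails the run):
1. the roller has been lifted clear of its stand (z of roller in the frame of stand above 0.04 m), for 0.1 s.
2. the roller bears on the strip whose caps stand proud (((contact force between roller and strip_1 above 3 N and value of joint any of caps_1a, caps_1b, caps_1c, caps_1d above 0.0015 m) or (contact force between roller and strip_2 above 3 N and value of joint any of caps_2a, caps_2b, caps_2c, caps_2d above 0.0015 m) or (contact force between roller and strip_3 above 3 N and value of joint any of caps_3a, caps_3b, caps_3c, caps_3d above 0.0015 m))), for 0.05 s.
3. every cap in the block is home (value of joint each of caps_1a, caps_1b, caps_1c, caps_1d, caps_2a, caps_2b, caps_2c, caps_2d, caps_3a, caps_3b, caps_3c, caps_3d below 0.001 m), for 0.2 s.
At the end, for the whole second after the job is handed in: All caps in the block, those that stood proud included, are home (less than 1 mm up), and the roller stands upright (within 0.25 rad) and at rest in the slot of its stand (its wheel within 10 mm of the stand's centre and less than 12 mm above the table) (all of step 3 and horizontal distance between roller and stand below 0.01 m and height (world z) of roller below 0.012 m and angle between roller's own z axis and vertical below 0.25 rad and linear speed of roller below 0.02 m/s); the robot touches nothing.
It fails at once if a strip is pressed with more than 25 N (contact force between any of strip_1, strip_2, strip_3 and anything else above 25 N).
It fails at once if the fingers touch a strip (contact force between the fingers and strip_1 above 0.5 N or contact force between the fingers and strip_2 above 0.5 N or contact force between the fingers and strip_3 above 0.5 N or contact force between the fingers and strip_4 above 0.5 N).
It fails at once if the open strip is touched, or a sealed strip is touched while the caps of another still stand proud (contact force between strip_4 and anything else above 1 N or (contact force between strip_1 and anything else above 1 N and value of joint each of caps_1a, caps_1b, caps_1c, caps_1d below 0.001 m and value of joint any of caps_2a, caps_2b, caps_2c, caps_2d, caps_3a, caps_3b, caps_3c, caps_3d above 0.001 m) or (contact force between strip_2 and anything else above 1 N and value of joint each of caps_2a, caps_2b, caps_2c, caps_2d below 0.001 m and value of joint any of caps_1a, caps_1b, caps_1c, caps_1d, caps_3a, caps_3b, caps_3c, caps_3d above 0.001 m) or (contact force between strip_3 and anything else above 1 N and value of joint each of caps_3a, caps_3b, caps_3c, caps_3d below 0.001 m and value of joint any of caps_1a, caps_1b, caps_1c, caps_1d, caps_2a, caps_2b, caps_2c, caps_2d above 0.001 m)).
It fails at once if a bystander (dropper bottle or pen) is moved by more than 20 mm (distance of any of dropper, pen from where it was at the start of the episode above 0.02 m).
It also fails if it takes over 72 s, if anything falls off the work surface, if the arm or the gripper's body presses on something with over 40 N, if the wrist force passes 120 N, or if a joint passes its speed limit or range.

### The arm

A 6-joint arm with a two-finger parallel gripper is mounted at the origin on a cart in front of the work surface, level with it; the furniture and walls round the work are solid. World frame = base frame: x ahead of the robot, y to its left, z up, the work surface at z = 0. Lengths are in m, angles in rad, forces in N, time in s.
With the tool pointing down it reaches from about 0.35 to 0.975 m from the base axis. Payload 4.9 kg.
Tool frame: the origin (TCP) lies at the very end of the fingers, on their centre line; the grasp point (between the pads) lies 19 mm behind it; z points along the fingers, y is the line along which they close (so a half turn about z gives the same grasp; the last joint's range is limited). The gripper opens to 85 mm and grips with 20 to 120 N. Pads are 22 mm wide; open, the fingers measure 114 mm over their backs; the gripper's body (76 mm by 85 mm) begins 54 mm behind the grasp point. The pads swing forward as they close: fully open they stand 13 mm farther back than shut.
Start: joints at [1.033, 0.053, 1.613, -0, 1.476, -0.119], TCP at [0.254, 0.571, 0.231] pointing down, gripper open.
Joint ranges: [-3.01, 3.01], [-1.01, 2.22], [0.06, 2.58], [-1.02, 4.17], [0.09, 2.62], [-3.14, 3.14]. Speed limits (rad/s): [2.57, 2.57, 3.14, 3.14, 3.14, 3.14].

### API

Orientations are given as a unit quaternion [w, x, y, z].
In Python, from plant import manip gives the robot as it stands.
- The arm moves only by the shell command python3 -m pendant 'ROWS'. ROWS is JSON, a list of rows, each a list of 3 entries, a list of its own where there are three numbers: the opening, from 0 (shut) to 1 (fully open), then the shift along the tool's x, y, z in units of 12 cm (1.0 is 12 cm), then the turn about the tool's z in units of pi rad (1.0 is pi rad). In form: [[gripper, [dx, dy, dz], roll], ...]. A call has 1 to 10 rows; each row is the pose to reach, as a shift and turn from the pose commanded when the call began, along the tool's axes at that moment, turning the shorter way round; what a row does not reach only later rows make up. A row lasts 1/10 s, in which the tool goes at most 50 mm and 8.59 degrees, less where a joint would pass 70% of its speed; a pose out of reach is approached as far as the arm can. A call with a number of a shift or a turn outside -1 to 1 is refused whole. A call with a gripper value outside its range is refused whole. The fingers move at their own pace and stop on an object; the grip force is fixed at half the most. Time passes only in rows, so rows that repeat a pose let the fingers close. It gives the time, the measured TCP pose, the force, the opening and the grip force at its end, in the units of the state.
- manip.state(): the state, without advancing time (a new reading comes with each control period).
- manip.grab_frame(name): name is "side" or "top"; returns a dict with "img" (480x640x3 uint8, red, green, blue), "fx", "fy", "cx", "cy" (pixels), "eye" and "rotation" of the camera in the world. Camera axes: x right, y down, z forward; pixel columns grow to the right and rows downward; lengths in m; the calibration is good to about 2 mm. A picture is of the moment at which its call begins. There is no depth.
- manip.job_done(): hands the job in; it is judged then, once.
The state is a dict: "time": time; "joint_pos": joint angles; "joint_vel": joint speeds; "joint_efforts": joint torques, N m; "tool_pos": TCP position; "tool_rot": TCP orientation; "contact_force": force on the tool from outside, world axes, zero at the start; "ft_torque": the same for the moment, N m; "gripper_width": opening from 0.0 (shut) to 1.0 (fully open); "grasp_force": force on a finger pad.
Only numpy, scipy, OpenCV 4.12 (cv2) and the standard library are available. Lean on these libraries where they do the work, as an engineer would, in place of code of your own. Each camera call takes 0.05 s, during which the arm holds its last target. There are 200 camera calls.

## Working session

There is one attempt and no reset: what is moved stays moved. The work goes in short steps, Python scripts to look and compute and a shell command to move; the robot and the scene stay as the last step left them, time stands still between calls to the robot, and variables do not carry over. Pictures are saved under pics/ and viewed, at most 12 in all, crops included, and the job is handed in when it is done.

```bash
mkdir -p pics; ls; python3 - <<'E'
from plant import manip
import cv2
s=manip.state();print(s['tool_pos'],s['tool_rot'],s['contact_force'],s['gripper_width'],s['time'])
for n in('side','top'):
    f=manip.grab_frame(n);cv2.imwrite(f'pics/{n}0.png',f['img'][:,:,::-1])
    print(n,f['fx'],f['fy'],f['cx'],f['cy'],f['eye'],f['rotation'])
E
```

```text
pics
[0.25384424 0.57045049 0.23004686] [-3.33975063e-04  2.07884409e-01  9.78152864e-01 -9.67730273e-04] [0.25036497 0.09182195 0.06966126] 1.0011221267489374 0.0
side 469.1276267242855 469.1276267242855 319.73762440149056 230.83039737346186 [0.4108541  0.56172038 0.51145329] [ 0.05264374 -0.11600749  0.87155685 -0.47345491]
top 480.64481466930374 480.64481466930374 320.0996995997711 243.80940774055674 [ 0.45931611 -0.14759623  0.91582603] [-0.04928677  0.71149604 -0.69998628  0.0369244 ]
```

View pics/side0.png

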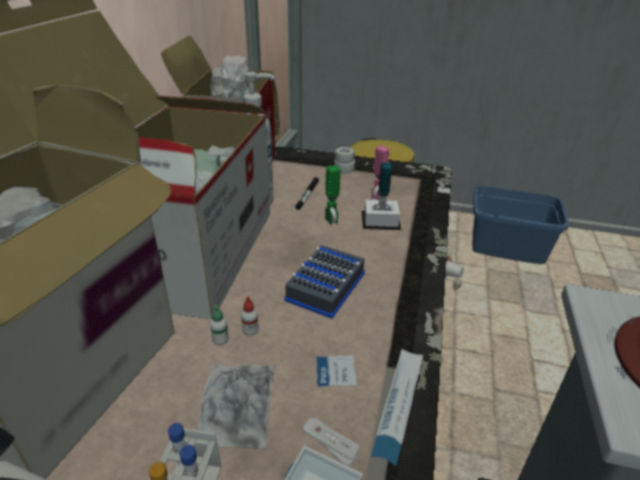

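View pics/top0.png

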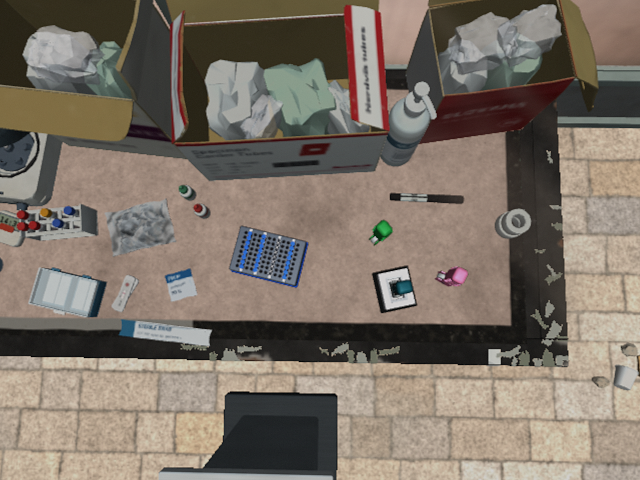

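The candidates are the teal roller in its white stand (top 402,287; side 386,185), the green look-alike (top 382,230; side 333,190) and the pink one (top 455,277; side 381,165). By the description I choose the teal one. Next is a close crop to check that choice and see the block.

```bash
cat > h.py <<'E'
import numpy as np,cv2
from scipy.spatial.transform import Rotation as R
from plant import manip
def rot(f):
    w,x,y,z=f['rotation']; return R.from_quat([x,y,z,w]).as_matrix()
def ray(f,p):
    d=rot(f)@np.array([(p[0]-f['cx'])/f['fx'],(p[1]-f['cy'])/f['fy'],1]); return np.array(f['eye']),d/np.linalg.norm(d)
def plane(f,p,z):
    e,d=ray(f,p); return e+d*(z-e[2])/d[2]
def tri(f,p,g,q):
    e,d=ray(f,p);a,b=ray(g,q)
    s=np.linalg.lstsq(np.c_[d,-b],a-e,rcond=None)[0]
    P,Q=e+s[0]*d,a+s[1]*b; return (P+Q)/2,np.linalg.norm(P-Q)
def proj(f,P):
    c=rot(f).T@(np.array(P)-f['eye']); return np.array([f['cx']+f['fx']*c[0]/c[2],f['cy']+f['fy']*c[1]/c[2]])
E
python3 - <<'E'
from h import *
f=manip.grab_frame('top');g=manip.grab_frame('side')
def crop(i,x,y,w,h,W,H): return cv2.resize(i['img'][y:y+h,x:x+w,::-1],(W,H),interpolation=cv2.INTER_CUBIC)
a=crop(f,225,220,90,70,400,300);b=crop(f,360,210,90,110,400,300)
a=crop(f,225,220,92,69,400,300);b=crop(f,355,250,80,60,400,300);c=crop(g,280,240,92,69,400,300);d=crop(g,310,145,112,84,400,300)
cv2.imwrite('pics/c1.png',np.vstack([np.hstack([a,b]),np.hstack([c,d])]))
print(rot(f),rot(g)); print(plane(f,(402,287),.13),plane(g,(385,165),.13),plane(f,(270,256),.04),plane(g,(327,270),.04))
E
```

```text
[[ 0.01731159 -0.99243516  0.12154325]
 [-0.9997147  -0.01518004  0.01844152]
 [-0.01645698 -0.12182783 -0.99241481]] [[-0.9675418  -0.15236537  0.20161266]
 [-0.25206312  0.52476541 -0.81307161]
 [ 0.01808461 -0.83749988 -0.54613816]]
[ 0.48689605 -0.26730214  0.13      ] [ 0.48998656 -0.26347102  0.13      ] [ 0.54265854 -0.03984757  0.04      ] [ 0.54400415 -0.0302204   0.04      ]
```

View pics/c1.png

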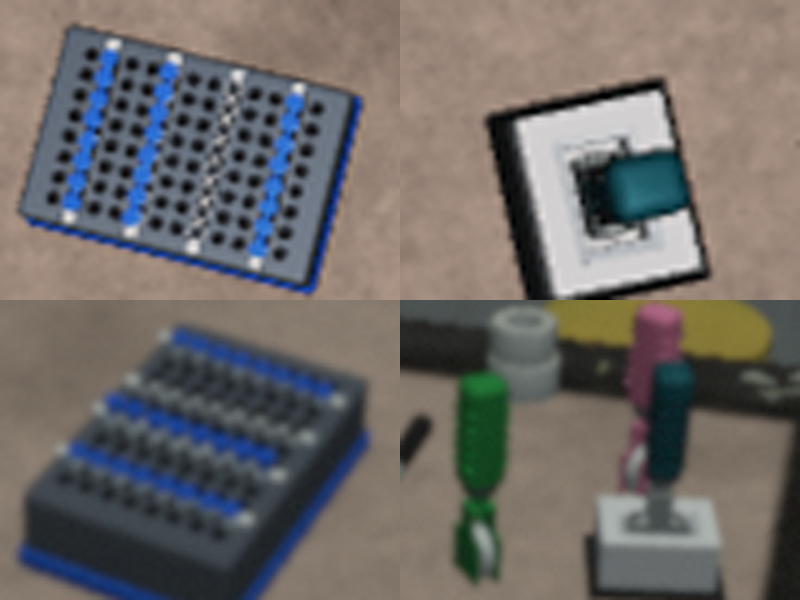

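Both views show the same layout. The teal handle (crop 650,185) sits in the white stand. The green and pink rollers stand free on the table. The block has three blue-capped strips and one open one, third from the left in the top view. In the side view the middle blue strip looks thickest. Now I'll measure.

```bash
python3 - <<'E'
from h import *
f=manip.grab_frame('top');g=manip.grab_frame('side')
hsv=lambda i:cv2.cvtColor(i['img'],cv2.COLOR_RGB2HSV)
def comps(i,lo,hi,box,amin=8):
    x0,y0,x1,y1=box; m=cv2.inRange(hsv(i)[y0:y1,x0:x1],lo,hi)
    n,L,s,c=cv2.connectedComponentsWithStats(m)
    for k in range(1,n):
        if s[k,4]>=amin:
            ys,xs=np.where(L==k);pts=np.c_[xs+x0,ys+y0].astype(np.float32);yield s[k,4],c[k]+[x0,y0],cv2.minAreaRect(pts),pts
# stand white top
for nm,i,b in(('top',f,(365,255,425,320)),('side',g,(355,190,410,235))):
    for a,c,r,p in comps(i,(0,0,150),(179,45,255),b,60):
        q=cv2.boxPoints(r);print(nm,'white',a,r); 
        if nm=='top': print(np.array([plane(i,u,.034)[:2] for u in q]).round(4), plane(i,r[0],.034).round(4))
    for a,c,r,p in comps(i,(85,80,20),(105,255,200),(360,140,430,320),20):
        print(nm,'teal',a,c,r,p.min(0),p.max(0))
# blue caps
for nm,i,b in(('top',f,(225,220,317,290)),('side',g,(280,240,372,320))):
    for a,c,r,p in comps(i,(100,130,140),(125,255,255),b,15): print(nm,'blue',a,c.round(1),np.round(r[1],1),round(r[2],1))
    for a,c,r,p in comps(i,(0,0,135),(179,60,255),b,1): print(nm,'white',a,c.round(1), plane(i,c,.039)[:2].round(4))
im=lambda i,x,y,w,h:cv2.resize(i['img'][y:y+h,x:x+w,::-1],(w*8,h*8),interpolation=cv2.INTER_CUBIC)
cv2.imwrite('pics/c2.png',im(g,280,240,92,72))
E
```

```text
top white 744 ((396.2102355957031, 288.2249755859375), (36.434505462646484, 29.74155044555664), 77.19573211669922)
[[ 0.5137 -0.2376]
 [ 0.5266 -0.2906]
 [ 0.4623 -0.3049]
 [ 0.4495 -0.2524]] [ 0.4879 -0.2714  0.034 ]
top teal 52 [394.51923077 143.        ] ((394.9433288574219, 143.25257873535156), (15.331727027893066, 5.178265571594238), 23.96249008178711) [388. 140.] [403. 147.]
top teal 205 [403.07317073 286.98536585] ((401.8529052734375, 287.08819580078125), (12.690433502197266, 19.415279388427734), 77.47119140625) [393. 280.] [412. 294.]
side white 255 ((382.5, 206.5), (13.0, 33.0), 90.0)
side teal 307 [385.06840391 177.33876221] ((385.50494384765625, 178.45050048828125), (11.442927360534668, 31.841190338134766), 5.710593223571777) [380. 163.] [392. 194.]
top blue 131 [245.2 249.6] [ 4.4 36.9] 14.0
top blue 130 [259.1 252.4] [ 4.2 37.6] 14.6
top blue 128 [288.1 259.9] [ 4.1 37.3] 13.6
top white 2837 [271.  253.5] [ 0.5474 -0.0413]
top white 2 [314.  220.5] [ 0.61   -0.1193]
top white 8 [250.5 229.5] [ 0.5914 -0.0021]
top white 13 [279.2 237.2] [ 0.5779 -0.0557]
top white 9 [293.
[... 2498 characters left out ...]
.0136]
side white 1 [369. 284.] [ 0.472  -0.0149]
side white 27 [368.2 288.1] [ 0.4716 -0.0045]
side white 5 [335.8 289.6] [0.5194 0.0126]
side white 55 [363.9 296.9] [0.4743 0.0176]
side white 21 [351.8 298.3] [0.4915 0.0257]
side white 204 [292.9 312.8] [0.5678 0.08  ]
side white 1 [345. 305.] [0.4983 0.0432]
side white 8 [347.6 305.4] [0.4944 0.0429]
side white 2 [361.5 306. ] [0.4742 0.0387]
side white 24 [359.4 311.5] [0.4751 0.0512]
side white 33 [368.5 316.8] [0.4604 0.0587]
side white 5 [314.4 315.6] [0.5362 0.0773]
side white 5 [311.8 317.6] [0.5387 0.0823]
side white 5 [317.8 316.6] [0.5309 0.0779]
side white 50 [347.3 317.8] [0.4895 0.0688]
side white 1 [323. 319.] [0.5225 0.0807]
```

View pics/c2.png

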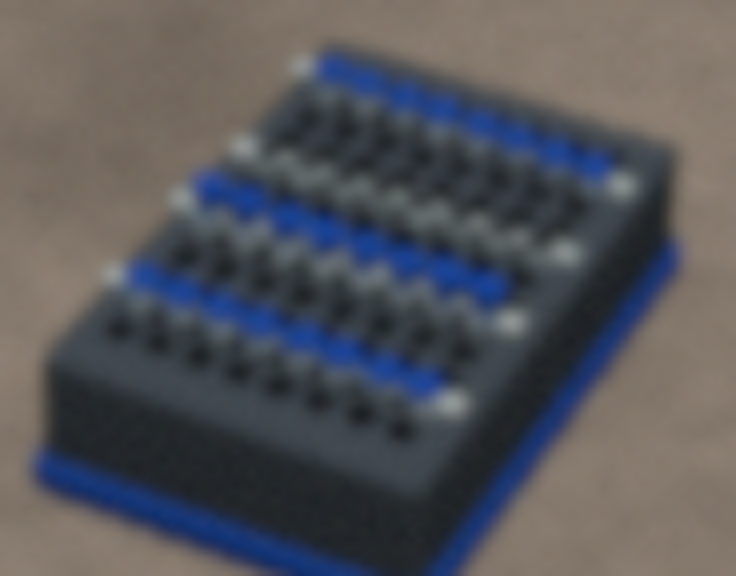

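The middle blue strip is the proud one. A rim gap shows under its caps, and its end tabs (c2 183,200 and 512,322) sit clearly below the caps. On the other two blue strips the tabs are level with the caps.

```bash
python3 - <<'E'
from h import *
f=manip.grab_frame('top');g=manip.grab_frame('side')
T={'A':[(250.7,229.9),(240.4,269.6)],'B':[(265.2,233.8),(255.1,272.8)],'O':[(279.5,237.2),(269.4,276.6)],'D':[(293.6,240.2),(283.9,280.3)]}
S={'A':[(294.1,274.2),(336.5,290.5)],'B':[(302.9,265),(344,280.2)],'O':[(310.4,258.4),(350.7,271.5)],'D':[(318,248.2),(357.7,263)]}
for k in T:
    P=[tri(f,a,g,b) for a,b in zip(T[k],S[k])]
    d=P[0][0]-P[1][0];print(k,[(p[0].round(4),round(p[1],4)) for p in P],'len',np.linalg.norm(d).round(4),'yaw',np.degrees(np.arctan2(d[1],d[0])).round(1))
print('handle',tri(f,(402.2,287),g,(385.4,178.5)))
# blue component ends of proud strip and others, per view
hsv=lambda i:cv2.cvtColor(i['img'],cv2.COLOR_RGB2HSV)
def bl(i,b):
    x0,y0,x1,y1=b;m=cv2.inRange(hsv(i)[y0:y1,x0:x1],(98,110,100),(128,255,255));n,L,s,c=cv2.connectedComponentsWithStats(m)
    for k in range(1,n):
        if s[k,4]>50:
            ys,xs=np.where(L==k);r=cv2.minAreaRect(np.c_[xs+x0,ys+y0].astype(np.float32));yield c[k]+[x0,y0],r,s[k,4]
a=[x for x in bl(f,(228,225,312,284))];b=[x for x in bl(g,(290,243,365,296))]
for x in a+b: print(x[0].round(1),np.round(x[1][1],1),x[2])
# handle sides by height in side view (lean)
m=cv2.inRange(hsv(g)[140:200,370:405],(85,80,20),(105,255,200))
for y in (170,178,186): xs=np.where(m[y-140])[0];print(y,xs.min()+370,xs.max()+370)
print([proj(g,(.488,-.2714,z)).round(1) for z in (.07,.1,.13)],[proj(f,(.488,-.2714,z)).round(1) for z in (.07,.1,.13)])
s=manip.state();x,y,z,w=s['tool_rot'][1],s['tool_rot'][2],s['tool_rot'][3],s['tool_rot'][0];print(R.from_quat([x,y,z,w]).as_matrix().round(3),s['time'])
E
```

```text
A [(array([ 0.5909, -0.0028,  0.0418]), np.float64(0.0014)), (array([0.5174, 0.014 , 0.0386]), np.float64(0.001))] len 0.0755 yaw -12.9
B [(array([ 0.5841, -0.0299,  0.0419]), np.float64(0.0015)), (array([ 0.5117, -0.0133,  0.039 ]), np.float64(0.0005))] len 0.0743 yaw -12.9
O [(array([ 0.5786, -0.056 ,  0.038 ]), np.float64(0.0013)), (array([ 0.5057, -0.0396,  0.038 ]), np.float64(0.0013))] len 0.0748 yaw -12.7
D [(array([ 0.5726, -0.0826,  0.0423]), np.float64(0.0008)), (array([ 0.4992, -0.0662,  0.0373]), np.float64(0.001))] len 0.0754 yaw -12.5
handle (array([ 0.48772018, -0.27265249,  0.0972598 ]), np.float64(0.0006629958054206806))
[245.2 249.5] [ 4.8 37.6] 150
[259.  252.9] [ 4.8 38.3] 154
[288.2 259.7] [ 4.9 37.6] 152
[257.2 276.8] [54.6  1. ] 67
[337.6 254.3] [38.3  4.1] 139
[323.6 269.7] [39.9  4.8] 160
[314.8 280.8] [40.5  4.3] 157
[354.9 283.7] [ 1.8 29.4] 54
170 381 391
178 381 389
186 380 388
[array([383.7, 191. ]), array([385.1, 177.5]), array([386.6, 163.4])] [array([399.1, 287.5]), array([401.7, 287. ]), array([404.5, 286.4])]
[[-0.914  0.407 -0.   ]
 [ 0.407  0.914 -0.   ]
 [ 0.    -0.    -1.   ]] 0.4
```

The roller stands upright at (0.488, -0.272), with its mid-handle at z = 0.097 as expected. Strip B has its middle at (0.548, -0.0212) and yaw -12.8°, and the 27 mm strip spacing checks out. I'll close the gripper along the roller's x. Approaching now.

```bash
python3 -m pendant '[[1,[-0.77,-0.94,0],0],[1,[-0.77,-0.94,0],0],[1,[-0.77,-0.94,0],0]]'; python3 -m pendant '[[1,[-0.77,-0.94,0],0],[1,[-0.77,-0.94,0],0],[1,[-0.77,-0.94,0],0]]'
python3 -m pendant '[[1,[-0.77,-0.94,0],0],[1,[-0.77,-0.94,0],0],[1,[-0.77,-0.94,0],0]]'; python3 -m pendant '[[1,[-0.77,-0.94,0],0],[1,[-0.77,-0.94,0],0],[1,[-0.77,-0.94,0],0]]'
```

```text
time: 0.7
tool_pos: [0.2928, 0.4288, 0.2311]
tool_rot: [0.0, 0.207, 0.978, -0.0]
contact_force: [1.1, 0.1, 0.8]
gripper_width: 1.002
grasp_force: 0.0
time: 1.0
tool_pos: [0.3314, 0.2878, 0.2314]
tool_rot: [0.0, 0.208, 0.978, 0.0]
contact_force: [1.5, -0.1, -0.1]
gripper_width: 0.995
grasp_force: 0.0
time: 1.3
tool_pos: [0.3699, 0.1471, 0.2316]
tool_rot: [0.001, 0.208, 0.978, 0.0]
contact_force: [1.1, 0.5, 0.5]
gripper_width: 1.001
grasp_force: 0.0
time: 1.6
tool_pos: [0.4085, 0.0062, 0.2318]
tool_rot: [0.001, 0.208, 0.978, 0.0]
contact_force: [0.9, 0.5, -0.8]
gripper_width: 1.0
grasp_force: 0.0
```

```bash
python3 -m pendant '[[1,[-0.77,-0.94,0],0],[1,[-0.77,-0.94,0],0],[1,[-0.77,-0.94,0],0]]'; python3 -m pendant '[[0.7,[-0.77,-0.93,0],0.294],[0.7,[-0.77,-0.93,0],0.294],[0.7,[-0.77,-0.93,0],0.294],[0.7,[-0.77,-0.93,0],0.294],[0.7,[-0.77,-0.93,0],0.294],[0.7,[-0.77,-0.93,0],0.294],[0.7,[-0.77,-0.93,0],0.294],[0.7,[-0.77,-0.93,0],0.294]]'
python3 - <<'E'
from h import *
s=manip.state();q=s['tool_rot'];M=R.from_quat([q[1],q[2],q[3],q[0]]).as_matrix();print(M.round(4),s['tool_pos'])
t=np.array([.4878,-.272,.085]);print('shift/0.12',(M.T@(t-s['tool_pos'])/.12).round(3),'tool y yaw',np.degrees(np.arctan2(M[1,1],M[0,1])),s['joint_pos'].round(2) if hasattr(s['joint_pos'],'round') else s['joint_pos'])
E
```

```text
time: 1.9
tool_pos: [0.447, -0.1346, 0.2317]
tool_rot: [0.001, 0.208, 0.978, -0.0]
contact_force: [0.9, 0.7, -0.3]
gripper_width: 0.996
grasp_force: 0.0
time: 2.7
tool_pos: [0.4859, -0.2717, 0.2314]
tool_rot: [0.0, 0.621, 0.784, -0.0]
contact_force: [-0.1, 0.0, 0.0]
gripper_width: 0.698
grasp_force: 0.0
[[-2.287e-01  9.735e-01  1.000e-04]
 [ 9.735e-01  2.287e-01 -1.000e-04]
 [-1.000e-04  1.000e-04 -1.000e+00]] [ 0.48588453 -0.27169432  0.23139318]
shift/0.12 [-0.006  0.015  1.22 ] tool y yaw 13.218294211281755 [-0.64 -0.11  1.77 -0.    1.48 -0.87]
```

```bash
python3 -m pendant '[[0.7,[0,0.015,0.5],0],[0.7,[0,0.015,0.8],0],[0.7,[0,0.015,0.8],0],[0.7,[0,0.015,0.8],0]]'; python3 -m pendant '[[0.7,[0,0,0.2],0],[0.7,[0,0,0.42],0],[0.7,[0,0,0.42],0],[0.7,[0,0,0.42],0]]'
python3 - <<'E'
from h import *
f=manip.grab_frame('top');g=manip.grab_frame('side')
c=lambda i,x,y,w,h:cv2.resize(i['img'][y:y+h,x:x+w,::-1],(400,400),interpolation=cv2.INTER_CUBIC)
cv2.imwrite('pics/g1.png',np.hstack([c(f,355,240,90,90),c(g,335,140,90,90)]))
E
```

```text
time: 3.1
tool_pos: [0.4874, -0.2709, 0.1353]
tool_rot: [-0.001, 0.621, 0.784, -0.0]
contact_force: [-0.3, 0.2, 1.2]
gripper_width: 0.696
grasp_force: 0.0
time: 3.5
tool_pos: [0.489, -0.2722, 0.0877]
tool_rot: [0.002, 0.622, 0.783, 0.0]
contact_force: [-0.4, -0.3, 0.2]
gripper_width: 0.702
grasp_force: 0.0
```

View pics/g1.png

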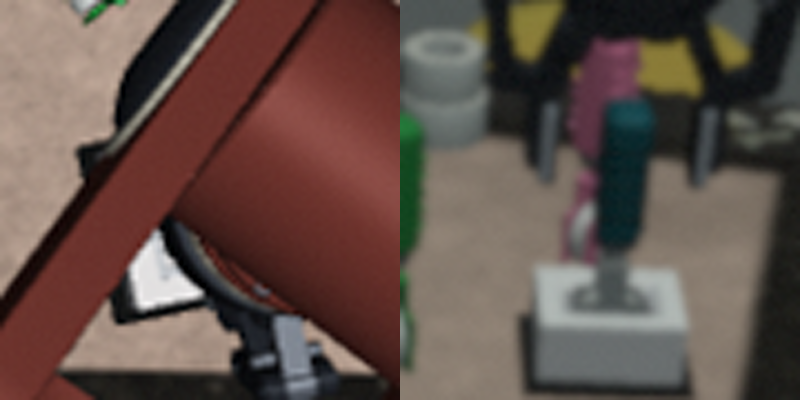

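The side view shows the fingers (crop 545,140 and 705,145) straddling the handle (628,170), well centred. The top view is hidden by the arm. Closing and lifting.

```bash
python3 -m pendant '[[0,[0,0,0],0],[0,[0,0,0],0],[0,[0,0,0],0],[0,[0,0,0],0],[0,[0,0,0],0],[0,[0,0,0],0],[0,[0,0,0],0],[0,[0,0,0],0]]'; python3 -m pendant '[[0,[0,0,-0.1],0],[0,[0,0,-0.25],0],[0,[0,0,-0.45],0],[0,[0,0,-0.75],0],[0,[0,0,-0.75],0],[0,[0,0,-0.75],0]]'
python3 - <<'E'
from h import *
f=manip.grab_frame('top');g=manip.grab_frame('side')
c=lambda i,x,y,w,h:cv2.resize(i['img'][y:y+h,x:x+w,::-1],(400,400),interpolation=cv2.INTER_CUBIC)
cv2.imwrite('pics/g2.png',np.hstack([c(f,355,240,90,90),c(g,335,110,120,120)]))
E
```

```text
time: 4.4
tool_pos: [0.4882, -0.2717, 0.0859]
tool_rot: [0.001, 0.622, 0.783, 0.0]
contact_force: [0.1, 0.2, 4.6]
gripper_width: 0.251
grasp_force: 59.8
time: 5.0
tool_pos: [0.4878, -0.2715, 0.1756]
tool_rot: [0.001, 0.622, 0.783, -0.0]
contact_force: [0.9, 0.4, -1.7]
gripper_width: 0.252
grasp_force: 59.2
```

View pics/g2.png

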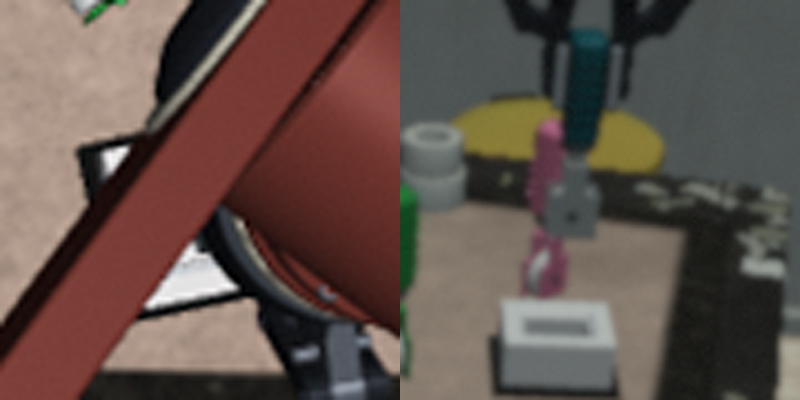

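The roller is held upright and lifted clear. The guards and wheel are at (572,210) and the empty slot at (558,326). Next I take it above the far pair of strip B, which is at (0.5743, -0.0272).

```bash
python3 -m pendant '[[0,[0.3,0.2,0],0],[0,[0.7,0.45,0],0],[0,[0.908,0.584,0],0],[0,[0.908,0.584,0],0]]'; python3 -m pendant '[[0,[0.35,0.23,0],0.05],[0,[0.65,0.42,0],0.1],[0,[0.908,0.584,0],0.144],[0,[0.908,0.584,0],0.144],[0,[0.908,0.584,0],0.144],[0,[0.908,0.584,0],0.144]]'
python3 - <<'E'
from h import *
g=manip.grab_frame('side');f=manip.grab_frame('top')
s=manip.state();q=s['tool_rot'];M=R.from_quat([q[1],q[2],q[3],q[0]]).as_matrix();print(M.round(4),s['tool_pos'],s['contact_force'])
t=np.array([.5743,-.0272,.18]);print('shift/0.12',(M.T@(t-s['tool_pos'])/.12).round(3),'tool y yaw',np.degrees(np.arctan2(M[1,1],M[0,1])))
p=s['tool_pos'];print('wheel bottom px',proj(g,p-[0,0,.08]),proj(f,p-[0,0,.08]),'slot',plane(g,(382.4,207.8),.034))
c=lambda i,x,y,w,h:cv2.resize(i['img'][y:y+h,x:x+w,::-1],(400,400),interpolation=cv2.INTER_CUBIC)
cv2.imwrite('pics/g3.png',np.hstack([c(f,220,190,100,100),c(g,270,200,100,100)]))
E
```

```text
time: 5.5
tool_pos: [0.5309, -0.1452, 0.1725]
tool_rot: [-0.002, 0.62, 0.785, 0.0]
contact_force: [-0.8, -0.1, -1.7]
gripper_width: 0.252
grasp_force: 59.2
time: 6.1
tool_pos: [0.574, -0.0284, 0.1738]
tool_rot: [-0.001, 0.782, 0.624, -0.001]
contact_force: [-0.8, -0.5, -0.5]
gripper_width: 0.249
grasp_force: 59.3
[[ 2.233e-01  9.748e-01 -1.000e-03]
 [ 9.748e-01 -2.233e-01 -2.000e-04]
 [-4.000e-04 -9.000e-04 -1.000e+00]] [ 0.57431232 -0.02866828  0.17433238] [-0.7529424  -0.44426955 -1.20537362]
shift/0.12 [ 0.012 -0.003 -0.047] tool y yaw -12.902552045053923
wheel bottom px [309.04726271 240.08756664] [260.33423672 234.64616682] slot [ 0.48671339 -0.26711422  0.034     ]
```

View pics/g3.png

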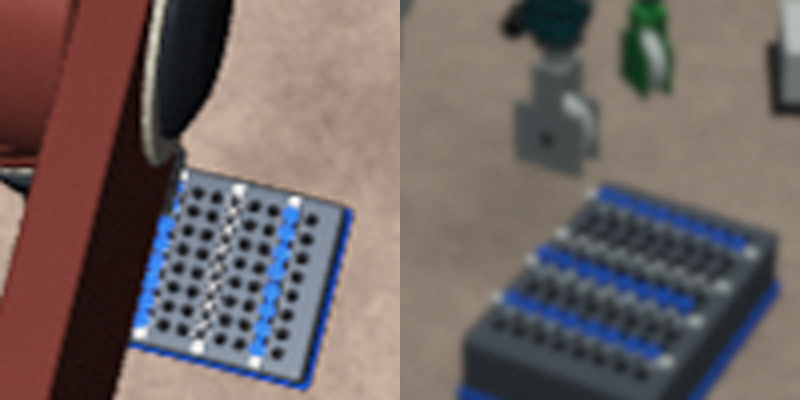

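The guard bottom appears at side (307.5,242) and was predicted at (309,240), so the offset agrees. I'll descend to about 8 mm above the caps and then feel downwards.

```bash
python3 -m pendant '[[0,[0.01,0,0.15],0],[0,[0.01,0,0.3],0],[0,[0.01,0,0.3],0],[0,[0.01,0,0.3],0]]'; python3 -m pendant '[[0,[0,0,0.02],0],[0,[0,0,0.033],0],[0,[0,0,0.033],0]]' ; python3 - <<'E'
from h import *
g=manip.grab_frame('side')
s=manip.state();print(s['tool_pos'],s['contact_force'])
c=lambda i,x,y,w,h:cv2.resize(i['img'][y:y+h,x:x+w,::-1],(800,600),interpolation=cv2.INTER_CUBIC)
cv2.imwrite('pics/g4.png',c(g,280,225,80,60))
E
```

```text
time: 6.6
tool_pos: [0.5748, -0.0269, 0.1388]
tool_rot: [-0.0, 0.782, 0.623, -0.0]
contact_force: [0.4, 0.1, -1.3]
gripper_width: 0.248
grasp_force: 59.3
time: 6.9
tool_pos: [0.5754, -0.0262, 0.1354]
tool_rot: [0.0, 0.782, 0.624, 0.0]
contact_force: [-0.3, 0.0, -0.9]
gripper_width: 0.25
grasp_force: 59.3
[ 0.57532583 -0.02619016  0.13541171] [-0.46430849 -0.22048819 -1.37850203]
```

View pics/g4.png

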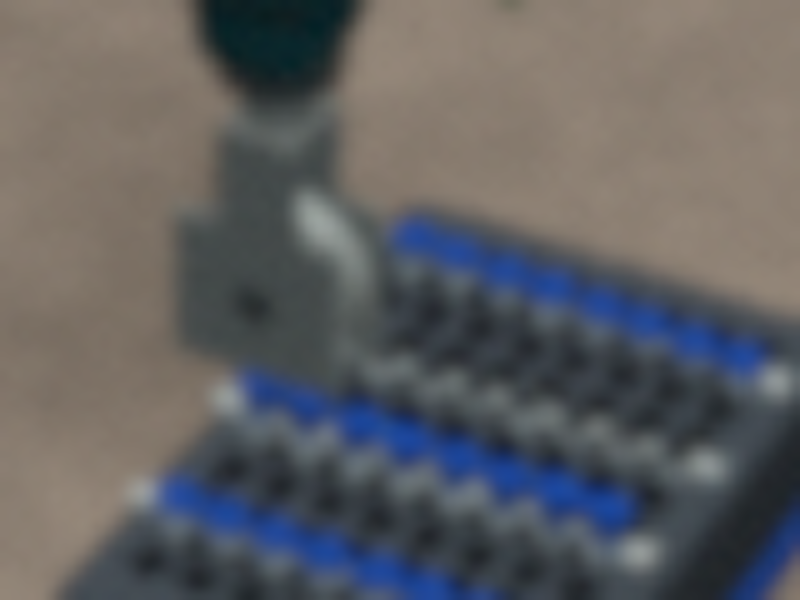

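The wheel's mid-plane (about x = 288 in the crop) is centred over the first pair (245–335), roughly 8–9 mm above it. Feeling down in small steps.

```bash
python3 -m pendant '[[0,[-0.01,-0.005,0.02],0],[0,[-0.01,-0.005,0.042],0],[0,[-0.01,-0.005,0.042],0]]' | grep -E "pos|force"; for i in 1 2 ; do python3 -m pendant '[[0,[0,0,0.008],0],[0,[0,0,0.008],0]]'| grep -E "pos|contact"; done
```

```text
tool_pos: [0.5738, -0.0271, 0.1293]
contact_force: [-0.3, -1.1, -0.9]
grasp_force: 59.3
tool_pos: [0.5743, -0.0271, 0.129]
contact_force: [0.3, 0.9, -1.0]
tool_pos: [0.5747, -0.0273, 0.1287]
contact_force: [0.5, 0.2, 1.6]
```

```bash
python3 -m pendant '[[0,[0,0,0.008],0],[0,[0,0,0.008],0]]'| grep -E "pos|contact";python3 -m pendant '[[0,[0,0,0.008],0],[0,[0,0,0.008],0]]'| grep -E "pos|contact"
```

```text
tool_pos: [0.575, -0.0273, 0.1282]
contact_force: [-0.4, 0.0, 3.2]
tool_pos: [0.575, -0.0273, 0.1272]
contact_force: [-1.0, 0.2, 5.9]
```

```bash
python3 -m pendant '[[0,[0,0,0.004],0],[0,[0,0,0.004],0]]'| grep -E "pos|contact"
```

```text
tool_pos: [0.5751, -0.0273, 0.1268]
contact_force: [-0.4, -0.5, 5.6]
```

```bash
for i in 1 2; do python3 -m pendant '[[0,[0,0,0.006],0],[0,[0,0,0.006],0]]'| grep -E "pos|contact";done
```

```text
tool_pos: [0.5751, -0.0273, 0.126]
contact_force: [-0.5, 0.3, 5.7]
tool_pos: [0.5751, -0.0273, 0.1253]
contact_force: [-0.4, 0.8, 5.2]
```

```bash
for i in 1 2; do python3 -m pendant '[[0,[0,0,0.006],0],[0,[0,0,0.006],0]]'| grep -E "pos|contact";done
```

```text
tool_pos: [0.5751, -0.0273, 0.1246]
contact_force: [-0.8, 0.3, 5.3]
tool_pos: [0.5752, -0.0273, 0.1241]
contact_force: [0.6, 0.1, 6.6]
```

```bash
for i in 1 2; do python3 -m pendant '[[0,[0,0,0.006],0],[0,[0,0,0.006],0]]'| grep -E "pos|contact";done
```

```text
tool_pos: [0.5755, -0.0274, 0.124]
contact_force: [-0.7, -0.5, 7.8]
tool_pos: [0.5758, -0.0275, 0.1238]
contact_force: [-0.8, -0.4, 9.1]
```

```bash
for i in 1 2; do python3 -m pendant '[[0,[0,0,0.006],0],[0,[0,0,0.006],0]]'| grep -E "pos|contact";done
```

```text
tool_pos: [0.5762, -0.0275, 0.1237]
contact_force: [-0.9, -0.6, 10.7]
tool_pos: [0.5766, -0.0276, 0.1235]
contact_force: [-1.0, -1.4, 12.7]
```

```bash
for i in 1 2; do python3 -m pendant '[[0,[0,0,0.006],0],[0,[0,0,0.006],0]]'| grep -E "pos|contact";done;python3 -m pendant '[[0,[0,0,0],0],[0,[0,0,0],0]]'| grep -E "pos|contact"
```

```text
tool_pos: [0.577, -0.0277, 0.1234]
contact_force: [-1.5, -0.1, 13.5]
tool_pos: [0.5775, -0.0278, 0.1232]
contact_force: [-0.7, -0.2, 14.9]
tool_pos: [0.5775, -0.0278, 0.1233]
contact_force: [-0.1, -0.0, 15.1]
```

```bash
python3 -m pendant '[[0,[0,0,-0.06],0],[0,[0,0,-0.11],0],[0,[0,-0.15,-0.11],0],[0,[0,-0.15,-0.11],0],[0,[0,-0.15,-0.11],0]]'| grep -E "pos|contact";for i in 1 2; do python3 -m pendant '[[0,[0,0,0.017],0],[0,[0,0,0.017],0]]'| grep -E "pos|contact";done
```

```text
tool_pos: [0.5561, -0.023, 0.1305]
contact_force: [0.2, -1.3, -0.9]
tool_pos: [0.5567, -0.0232, 0.1288]
contact_force: [-0.2, 0.1, -0.6]
tool_pos: [0.5569, -0.0233, 0.1274]
contact_force: [-0.0, 0.3, -1.0]
```

```bash
for i in 1 2; do python3 -m pendant '[[0,[0,0,0.01],0],[0,[0,0,0.01],0]]'| grep -E "pos|contact";done
```

```text
tool_pos: [0.5573, -0.0233, 0.1272]
contact_force: [-0.2, 0.3, 2.6]
tool_pos: [0.5575, -0.0233, 0.1263]
contact_force: [0.4, 0.0, 4.3]
```

```bash
for i in 1 2 3; do python3 -m pendant '[[0,[0,0,0.008],0],[0,[0,0,0.008],0]]'| grep -E "pos|contact";done
```

```text
tool_pos: [0.5576, -0.0233, 0.1255]
contact_force: [-0.1, -0.4, 5.5]
tool_pos: [0.5576, -0.0234, 0.1245]
contact_force: [-0.2, 0.1, 5.6]
tool_pos: [0.5577, -0.0234, 0.1238]
contact_force: [-0.3, 0.6, 5.9]
```

```bash
for i in 1 2 3; do python3 -m pendant '[[0,[0,0,0.008],0],[0,[0,0,0.008],0]]'| grep -E "pos|contact";done
```

```text
tool_pos: [0.5582, -0.0235, 0.1236]
contact_force: [-0.6, -0.1, 7.6]
tool_pos: [0.5587, -0.0236, 0.1235]
contact_force: [-2.0, -0.2, 10.3]
tool_pos: [0.5594, -0.0237, 0.1234]
contact_force: [0.2, -0.1, 14.0]
```

```bash
for i in 1 2; do python3 -m pendant '[[0,[0,0,0.008],0],[0,[0,0,0.008],0]]'| grep -E "pos|contact";done
```

```text
tool_pos: [0.56, -0.0238, 0.1233]
contact_force: [-0.5, 0.1, 15.3]
tool_pos: [0.5606, -0.024, 0.1231]
contact_force: [-0.1, 0.1, 17.0]
```

The pattern repeats: the caps slide at about 6 N and then stop hard. On to the third pair.

```bash
python3 -m pendant '[[0,[0,0,-0.06],0],[0,[0,0,-0.11],0],[0,[0,-0.15,-0.11],0],[0,[0,-0.15,-0.11],0],[0,[0,-0.15,-0.11],0]]'| grep -E "pos|contact";for i in 1 2; do python3 -m pendant '[[0,[0,0,0.017],0],[0,[0,0,0.017],0]]'| grep -E "pos|contact";done;for i in 1 2 3; do python3 -m pendant '[[0,[0,0,0.008],0],[0,[0,0,0.008],0]]'| grep -E "pos|contact";done
```

```text
tool_pos: [0.5386, -0.019, 0.1296]
contact_force: [0.1, 0.1, -0.8]
tool_pos: [0.5391, -0.0192, 0.1279]
contact_force: [0.6, -0.4, -1.1]
tool_pos: [0.5396, -0.0193, 0.1268]
contact_force: [-1.1, 0.0, -0.8]
tool_pos: [0.5399, -0.0193, 0.1266]
contact_force: [0.5, 0.6, 4.2]
tool_pos: [0.5399, -0.0193, 0.1257]
contact_force: [-0.9, 0.4, 4.7]
tool_pos: [0.54, -0.0193, 0.1248]
contact_force: [-0.3, 0.5, 5.8]
```

```bash
for i in 1 2 3; do python3 -m pendant '[[0,[0,0,0.008],0],[0,[0,0,0.008],0]]'| grep -E "pos|contact";done
```

```text
tool_pos: [0.54, -0.0193, 0.1239]
contact_force: [-0.2, -0.2, 6.1]
tool_pos: [0.5401, -0.0194, 0.1232]
contact_force: [-0.8, -0.1, 6.1]
tool_pos: [0.5406, -0.0195, 0.1232]
contact_force: [-0.6, 1.2, 9.4]
```

```bash
for i in 1 2 3; do python3 -m pendant '[[0,[0,0,0.008],0],[0,[0,0,0.008],0]]'| grep -E "pos|contact";done
```

```text
tool_pos: [0.5413, -0.0196, 0.1231]
contact_force: [-1.4, 0.0, 11.8]
tool_pos: [0.5419, -0.0197, 0.123]
contact_force: [-0.5, -0.1, 14.2]
tool_pos: [0.5426, -0.0199, 0.1229]
contact_force: [-1.7, -0.9, 16.7]
```

Fourth pair.

```bash
python3 -m pendant '[[0,[0,0,-0.06],0],[0,[0,0,-0.11],0],[0,[0,-0.15,-0.11],0],[0,[0,-0.15,-0.11],0],[0,[0,-0.15,-0.11],0]]'| grep -E "pos|contact";for i in 1 2; do python3 -m pendant '[[0,[0,0,0.017],0],[0,[0,0,0.017],0]]'| grep -E "pos|contact";done;for i in 1 2 3; do python3 -m pendant '[[0,[0,0,0.008],0],[0,[0,0,0.008],0]]'| grep -E "pos|contact";done
```

```text
tool_pos: [0.521, -0.015, 0.1302]
contact_force: [0.3, -0.1, -1.7]
tool_pos: [0.5216, -0.0152, 0.1284]
contact_force: [0.4, -0.5, -0.4]
tool_pos: [0.5219, -0.0153, 0.1271]
contact_force: [-1.1, -1.0, -1.5]
tool_pos: [0.5222, -0.0153, 0.1269]
contact_force: [0.2, -0.6, 2.8]
tool_pos: [0.5224, -0.0153, 0.1262]
contact_force: [-0.7, 0.2, 4.9]
tool_pos: [0.5224, -0.0154, 0.1253]
contact_force: [0.0, 0.8, 5.2]
```

```bash
for i in 1 2 3; do python3 -m pendant '[[0,[0,0,0.008],0],[0,[0,0,0.008],0]]'| grep -E "pos|contact";done
```

```text
tool_pos: [0.5225, -0.0153, 0.1244]
contact_force: [-0.5, -0.8, 4.6]
tool_pos: [0.5225, -0.0154, 0.1235]
contact_force: [-0.1, -0.8, 5.0]
tool_pos: [0.5226, -0.0154, 0.1227]
contact_force: [-1.0, 0.3, 5.4]
```

```bash
for i in 1 2 ; do python3 -m pendant '[[0,[0,0,0.008],0],[0,[0,0,0.008],0]]'| grep -E "pos|contact";done
```

```text
tool_pos: [0.5231, -0.0155, 0.1226]
contact_force: [-2.3, 0.5, 8.9]
tool_pos: [0.5237, -0.0156, 0.1226]
contact_force: [-1.3, 0.3, 11.5]
```

The hard stops at TCP z = 0.1240, 0.1237, 0.1232 and 0.1227 fall on a straight line, so all four pairs look home. One last firm press, then lift and look.

```bash
python3 -m pendant '[[0,[0,0,0.012],0],[0,[0,0,0.012],0]]'| grep -E "pos|contact";python3 -m pendant '[[0,[0,0,-0.1],0],[0,[0,0,-0.3],0],[0,[0,0,-0.5],0],[0,[0,0,-0.5],0],[0,[0,0,-0.5],0]]'|grep pos;  python3 -m pendant '[[0,[-0.3,-0.3,0],0],[0,[-0.6,-0.6,0],0],[0,[-0.9,-0.7,0],0],[0,[-0.9,-0.7,0],0],[0,[-0.9,-0.7,0],0]]'|grep pos
python3 - <<'E'
from h import *
g=manip.grab_frame('side');f=manip.grab_frame('top')
c=lambda i,x,y,w,h,W,H:cv2.resize(i['img'][y:y+h,x:x+w,::-1],(W,H),interpolation=cv2.INTER_CUBIC)
cv2.imwrite('pics/g5.png',np.hstack([c(g,285,240,85,64,400,300),c(g,330,120,100,75,400,300)]))
hsv=cv2.cvtColor(g['img'],cv2.COLOR_RGB2HSV)
x0,y0,x1,y1=(290,243,365,296);m=cv2.inRange(hsv[y0:y1,x0:x1],(98,110,100),(128,255,255));n,L,s,cc=cv2.connectedComponentsWithStats(m)
print([(cc[k]+[x0,y0],s[k,4]) for k in range(1,n) if s[k,4]>30])
s=manip.state();q=s['tool_rot'];M=R.from_quat([q[1],q[2],q[3],q[0]]).as_matrix();print(s['tool_pos'],s['time'])
t=np.array([.4878,-.2717,.175]);print('shift/0.12',(M.T@(t-s['tool_pos'])/.12).round(3),'yaw',np.degrees(np.arctan2(M[1,1],M[0,1])))
E
```

```text
tool_pos: [0.5248, -0.0158, 0.1225]
contact_force: [-1.4, -0.2, 14.4]
tool_pos: [0.5213, -0.0151, 0.1773]
tool_pos: [0.4146, -0.1019, 0.176]
[(array([337.43571429, 254.26428571]), np.int32(140)), (array([323.55555556, 271.21568627]), np.int32(153)), (array([354.89090909, 283.63636364]), np.int32(55)), (array([315.19871795, 280.87820513]), np.int32(156))]
[ 0.41552653 -0.10115692  0.17674855] 19.85
shift/0.12 [-1.252  0.902  0.012] yaw -12.8060607087673
```

View pics/g5.png

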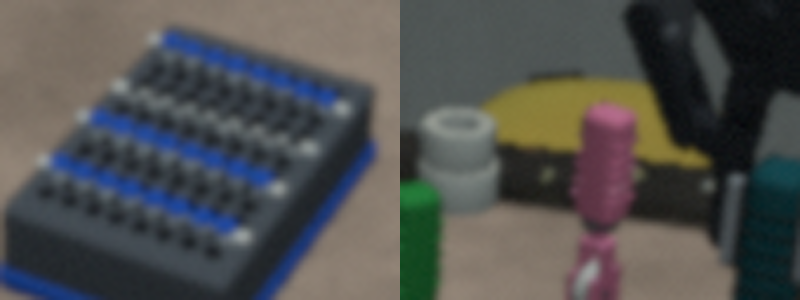

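The caps of the middle strip (crop 90–275, y 115–185) now sit level with their tabs, like the other two strips. Returning the roller.

```bash
python3 -m pendant '[[0,[-0.3,0.22,0],0],[0,[-0.626,0.451,0],0],[0,[-0.626,0.451,0],0]]'|grep pos;  python3 -m pendant '[[0,[-0.3,0.22,0],-0.04],[0,[-0.626,0.451,0],-0.08],[0,[-0.626,0.451,0],-0.12],[0,[-0.626,0.451,0],-0.144],[0,[-0.626,0.451,0],-0.144],[0,[-0.626,0.451,0],-0.144]]'|grep pos
python3 - <<'E'
from h import *
g=manip.grab_frame('side')
s=manip.state();q=s['tool_rot'];M=R.from_quat([q[1],q[2],q[3],q[0]]).as_matrix();print(s['tool_pos'],s['time'],s['contact_force'])
t=np.array([.4880,-.2716,.086]);print('shift/0.12',(M.T@(t-s['tool_pos'])/.12).round(3),'yaw',np.degrees(np.arctan2(M[1,1],M[0,1])),M[:,2])
c=lambda i,x,y,w,h,W,H:cv2.resize(i['img'][y:y+h,x:x+w,::-1],(W,H),interpolation=cv2.INTER_CUBIC)
cv2.imwrite('pics/g6.png',c(g,335,110,120,120,400,400))
E
```

```text
tool_pos: [0.4537, -0.1898, 0.1771]
tool_pos: [0.4883, -0.2712, 0.1773]
[ 0.48818302 -0.27131923  0.17752194] 20.8 [ 0.43958189 -0.2863634  -0.86344093]
shift/0.12 [-0.002 -0.002  0.763] yaw 13.093751411520916 [-4.72993792e-04  5.31186460e-04 -9.99999747e-01]
```

View pics/g6.png

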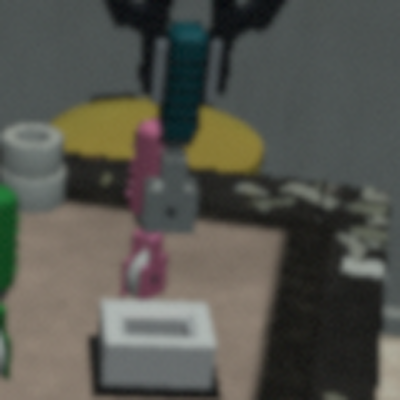

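The roller hangs as it did after the lift, upright above the slot (crop 158,326). Lowering it.

```bash
python3 -m pendant '[[0,[0,0,0.2],0],[0,[0,0,0.4],0],[0,[0,0,0.55],0],[0,[0,0,0.65],0],[0,[0,0,0.7],0],[0,[0,0,0.7],0],[0,[0,0,0.7],0]]'|grep -E "pos|contact"; python3 -m pendant '[[0,[0,0,0.025],0],[0,[0,0,0.05],0],[0,[0,0,0.05],0]]'|grep -E "pos|contact"
```

```text
tool_pos: [0.4885, -0.2727, 0.0949]
contact_force: [0.4, 0.4, -1.7]
tool_pos: [0.4878, -0.2723, 0.0878]
contact_force: [-0.1, 0.3, -1.1]
```

```bash
for i in 1 2 3; do python3 -m pendant '[[0,[0,0,0.01],0],[0,[0,0,0.01],0]]'|grep -E "pos|contact";done
```

```text
tool_pos: [0.4878, -0.2723, 0.0866]
contact_force: [-0.1, 0.5, -1.2]
tool_pos: [0.4882, -0.2725, 0.086]
contact_force: [-0.0, 0.3, 1.5]
tool_pos: [0.4888, -0.2725, 0.0859]
contact_force: [-0.2, 2.0, 5.5]
```

It is on the slot floor at TCP z = 0.086, the same as at pick-up. Releasing.

```bash
python3 -m pendant '[[0,[0,0,-0.012],0],[0.7,[0,0,-0.012],0],[0.7,[0,0,-0.012],0],[0.7,[0,0,-0.012],0],[0.7,[0,0,-0.012],0],[0.7,[0,0,-0.012],0]]'|grep -E "pos|contact|width|grasp"; python3 -m pendant '[[0.7,[0,0,-0.2],0],[0.7,[0,0,-0.5],0],[0.7,[0,0,-0.9],0],[0.7,[0,0,-0.9],0],[0.7,[0,0,-0.9],0]]'|grep -E "pos|contact"
python3 - <<'E'
from h import *
g=manip.grab_frame('side')
c=lambda i,x,y,w,h,W,H:cv2.resize(i['img'][y:y+h,x:x+w,::-1],(W,H),interpolation=cv2.INTER_CUBIC)
cv2.imwrite('pics/g7.png',np.hstack([c(g,335,130,100,100,400,400),c(g,275,160,130,130,400,400)]))
E
```

```text
tool_pos: [0.4878, -0.2724, 0.0856]
contact_force: [-0.6, 0.1, -0.8]
gripper_width: 0.704
grasp_force: 0.0
tool_pos: [0.4888, -0.273, 0.1958]
contact_force: [0.8, 0.4, -0.5]
```

View pics/g7.png

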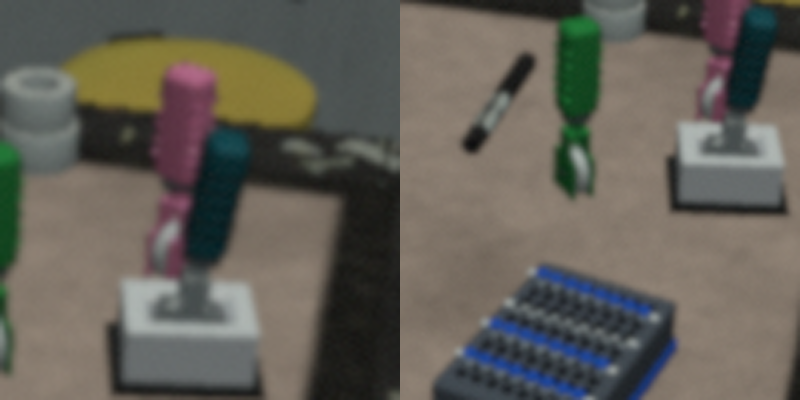

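The roller stands in its slot with a slight lean, and everything else is in place. I'll move the arm aside and quantify the lean.

```bash
python3 -m pendant '[[0.7,[0.4,-0.3,0],0],[0.7,[0.8,-0.6,0],0],[0.7,[1,-0.8,0],0],[0.7,[1,-0.8,0],0],[0.7,[1,-0.8,0],0]]'|grep pos;python3 -m pendant '[[0.7,[0.4,0,0],0],[0.7,[0.8,0,0],0],[0.7,[1,0,0],0],[0.7,[1,0,0],0]]'|grep -E "pos|time"
python3 - <<'E'
from h import *
V={n:manip.grab_frame(n) for n in('top','side')}
A={}
for n,b in(('side',(375,140,405,200)),('top',(385,270,420,305))):
    i=V[n];x0,y0,x1,y1=b;m=cv2.inRange(cv2.cvtColor(i['img'],cv2.COLOR_RGB2HSV)[y0:y1,x0:x1],(85,80,20),(105,255,200))
    k,L,s,c=cv2.connectedComponentsWithStats(m);j=1+s[1:,4].argmax();ys,xs=np.where(L==j);p=np.c_[xs+x0,ys+y0].astype(np.float32);A[n]=p;print(n,len(p),p.min(0),p.max(0),cv2.minAreaRect(p))
print('mid',tri(V['top'],cv2.minAreaRect(A['top'])[0],V['side'],cv2.minAreaRect(A['side'])[0]))
s=A['side'];
for lo,hi in((163,168),(188,194)):
    q=s[(s[:,1]>=lo)&(s[:,1]<=hi)];print(q.mean(0))
print([proj(V['side'],(.488,-.272,z)) for z in(.07,.125)])
E
```

```text
tool_pos: [0.3659, -0.1762, 0.1919]
time: 24.45
tool_pos: [0.3405, -0.0588, 0.1935]
side 320 [382. 162.] [397. 194.] ((389.2059326171875, 178.17648315429688), (11.156637191772461, 33.71245193481445), 14.03624439239502)
top 229 [393. 284.] [414. 299.] ((403.1765441894531, 291.7059326171875), (16.00735092163086, 19.402849197387695), 75.96376037597656)
mid (array([ 0.4801593 , -0.27407894,  0.09832216]), np.float64(7.493709801798407e-05))
[391.8387 165.6129]
[385.9655 190.7069]
[array([383.75470067, 190.89908044]), array([386.3965787 , 165.68182098])]
```

```bash
python3 -m pendant '[[0.7,[0,0,0],0],[0.7,[0,0,0],0],[0.7,[0,0,0],0],[0.7,[0,0,0],0],[0.7,[0,0,0],0],[0.7,[0,0,0],0],[0.7,[0,0,0],0],[0.7,[0,0,0],0],[0.7,[0,0,0],0],[0.7,[0,0,0],0]]'|grep time
python3 - <<'E'
from h import *
V={n:manip.grab_frame(n) for n in('top','side')};E={}
for n,b in(('side',(375,140,405,200)),('top',(385,270,420,305))):
    i=V[n];x0,y0,x1,y1=b;m=cv2.inRange(cv2.cvtColor(i['img'],cv2.COLOR_RGB2HSV)[y0:y1,x0:x1],(85,80,20),(105,255,200))
    k,L,s,c=cv2.connectedComponentsWithStats(m);j=1+s[1:,4].argmax();ys,xs=np.where(L==j);p=np.c_[xs+x0,ys+y0].astype(np.float32);E[n]=p;print(n,len(p),p.min(0),p.max(0),cv2.minAreaRect(p))
P,_=tri(V['top'],cv2.minAreaRect(E['top'])[0],V['side'],cv2.minAreaRect(E['side'])[0]);print(P)
# axis in the side view: compare with an axis leaning by a from the handle's mid point
for a in(0,.05,.1,.15,.2):
    d=np.array([-np.sin(a)*.974,-np.sin(a)*.225,np.cos(a)]);u=proj(V['side'],P+.03*d)-proj(V['side'],P-.03*d);b=P-.092*d;print(a,np.degrees(np.arctan2(u[0],-u[1])).round(1),b.round(4))
E
```

```text
time: 25.55
side 319 [382. 162.] [397. 194.] ((389.43817138671875, 178.1011199951172), (11.093070030212402, 33.429115295410156), 12.994616508483887)
top 234 [393. 284.] [414. 299.] ((403.1765441894531, 291.7059326171875), (16.00735092163086, 19.402849197387695), 75.96376037597656)
[ 0.47993935 -0.27405885  0.09855385]
0 6.3 [ 0.4799 -0.2741  0.0066]
0.05 9.4 [ 0.4844 -0.273   0.0067]
0.1 12.6 [ 0.4889 -0.272   0.007 ]
0.15 15.6 [ 0.4933 -0.271   0.0076]
0.2 18.7 [ 0.4977 -0.2699  0.0084]
```

It is at rest with a lean of about 0.1 rad, its base at (0.489, -0.272) and height about 7 mm. All of that is within limits, so I'm handing in.

```bash
python3 -c "
from plant import manip
print(manip.job_done())"
```

```text
the job is handed in; nothing more can be done
None
```

I pressed all four cap pairs of the unsealed strip home with the roller wheel at no more than about 18 N, put the roller back in its stand leaning about 0.1 rad (limit 0.25), and handed the job in; the hand-in returned no verdict.

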